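# Tip the specimens from the tilt tray into the catch bin

### The job

Draw the grey catch bin by its grip tab up against the two feet of the tilt-tray stand, square and centred under the tray's open lip. Then raise the tray by its black handle bar until the bone and the vertebra slide out into the bin by themselves, without touching either with the gripper, and lower the tray gently all the way back onto its rests. Leave the bin where it stands under the lip, and do not push the other loose things on the table about.

Things in the scene. Friction and masses are not known exactly. Their poses are not given: they have to be found in the camera images.
- stand: Grey steel stand of the tilt tray, fixed, 226 mm wide. Origin on the table top right below the hinge line, midway between the two hinge cheeks; x lies along the hinge, y points the way the tray tips (from bar to lip), z up. Each cheek (at x = +-108 mm, 107 mm tall) has a foot; cheeks and feet end in a front face at y = +18 mm, against which the bin is drawn.
- hinge (a point): Middle of the tray's hinge line, on the stand: 95 mm right above the stand's origin; the line runs along the stand's x axis.
- tilt_tray (a joint): Tilt of the aluminium tray, rad: 0 = level on its rests, grows as the bar is raised, stop at 1.05. It falls by its weight (0.55 kg) if let go. 196 mm wide, floor underside at hinge height, end wall at y = -215 mm, open lip at y = +55 mm of the stand (level), other walls 32 mm high. Specimens start to slide at about 0.4 to 0.75 rad; 0.9 to 1.0 empties it.
- tray_bar (a point): Middle of the round black handle bar at the tray's free edge: 14 mm thick, 130 mm long, parallel to the stand's x. With the tray level it is 275 mm behind (-y) and 32 mm above the hinge line, 127 mm above the table, with a clear gap of 53 mm to the tray's end wall. Two arms hold it, 110 mm apart. It swings about the hinge and can turn between the fingers.
- bin: Loose grey plastic catch bin, open on top, 220 (x) x 190 (y) x 58 mm, walls 4 mm, raised inner floor at 16 mm, about 0.6 kg, a little in front of the stand. Origin at the centre of its underside. Its plain -y wall faces the stand, its grip tab is on the +y wall. Drawn squarely against the feet, its axes are parallel to the stand's and its origin is at x = 0, y = +113 mm of the stand.
- bin_tab (a point): Grip point on the bin's upright grip tab: a flat plate 70 mm wide (along the bin's x), 12 mm thick (along the bin's y), standing on the outside of the +y wall at y = 101 mm and rising to 95 mm above the table. This point is in the middle of the plate, 80 mm above the table.
- bone: Loose long bone, 150 x 36 x 17 mm, about 0.1 kg, lying across the tilt tray, its length (own y axis) roughly along the hinge. Origin at the middle of its underside.
- vertebra: Loose vertebra with side processes, 78 x 64 x 24 mm, about 0.05 kg, lying in the tilt tray nearer to or farther from the lip than the bone. Origin at the middle of its underside.
- spare_bone: Bystander: loose long bone, 170 x 41 x 20 mm, on the table to the right, beside the open archive box; leave it. Origin at the middle of its underside.
- spare_vertebra: Bystander: second, like vertebra, 78 x 64 x 24 mm, lying on the bare table to the left; leave it. Origin at the middle of its underside.
- tape: Bystander: roll of tape lying flat, 104 mm across, 25 mm high, on the table to the left; leave it. Origin at the middle of its underside.
- glue: Bystander: upright glue bottle, 39 mm across, 107 mm tall, on the far left of the table; leave it. Origin at the middle of its underside.
There are look-alikes about, which are no part of the job. What is shaped like the bone but blue is not meant.

How it is judged:
By the outcome, as a careful person would: the job done as asked, in the order asked, and still so for the second after the job is handed in, with the robot touching nothing.
It also fails if it takes over 72 s, if anything falls off the work surface, if the arm or the gripper's body presses on something with over 40 N, if the wrist force passes 120 N, or if a joint passes its speed limit or range.

### The arm

A 6-joint arm with a two-finger parallel gripper is mounted at the origin on the work surface; the furniture and walls round the work are solid. World frame = base frame: x ahead of the robot, y to its left, z up, the work surface at z = 0. Lengths are in mm, angles in degrees, forces in N, time in s.
With the tool pointing down it reaches from about 300 to 850 mm from the base axis. Payload 4.2 kg.
Tool frame: the origin (TCP) lies at the centre of the arm's flange, where the gripper is bolted on; the fingertips stand 191 mm ahead of it and the grasp point (between the pads) lies 172 mm ahead of it; z points along the fingers, y is the direction in which the jaws open and shut (so a half turn about z gives the same grasp; the last joint's range is limited). The gripper opens to 91 mm and grips with 3 to 60 N. Pads are 32 mm wide; open, the fingers measure 118 mm over their backs; the gripper's body (76 mm by 178 mm) begins 60 mm behind the grasp point.
Start: joints at [-76.203, 18.312, 89.639, -0, 72.044, -1.146], TCP at [148.264, -555.554, 404.776] pointing down, gripper open.
Joint ranges: [-177.97, 177.97], [-48.28, 115.42], [12.27, 149.76], [-77.06, 257.06], [2.81, 150.46], [-146.56, 146.56]. Speed limits (degrees/s): [147.25, 147.25, 180, 180, 180, 180].

### API

Orientations are given as [roll, pitch, yaw] about the fixed x, y, z axes, in that order (R = Rz(yaw) Ry(pitch) Rx(roll)).
In Python, from workcell import status, vision, ticket gives the robot as it stands.
- The arm moves only by the shell command python3 -m jog 'ROWS' [FORCE]. ROWS is JSON, a list of rows, each a list of 7 numbers: the finger opening in m, from 0 to 0.0912, then the shift along the tool's x, y, z in m, then the turn, a rotation vector about the tool's x, y, z in rad. A call has 1 to 12 rows; each row shifts and turns the commanded pose from where the row before left it, along the tool's axes as they then stand; what a row does not reach is not made up. A row lasts 1/8 s, in which the tool goes at most 62.5 mm and 10.7 degrees, less where a joint would pass 70% of its speed; a pose out of reach is approached as far as the arm can. A call with a gripper value outside its range is refused whole. The fingers move at their own pace and stop on an object; FORCE is the grip in N (left out, the last holds). Time passes only in rows, so rows that do not move let the fingers close. It gives the time, the measured TCP pose, the force and the opening at its end, in the units of the state.
- status.state(): the state, without advancing time (a new reading comes with each control period).
- vision.grab_frame(name): name is "scene" or "top" or "wrist"; returns a dict with "color" (400x640x3 uint8, blue, green, red), "depth" (400x640 float32, mm along the optical axis (not along the pixel's ray), 0 where there is no reading), "fov_y" (degrees; the focal length in pixels is half the picture's height over the tangent of half this angle, whatever the lens; pixels are square), "cx", "cy" (the principal point, pixels), "k1" (the pictures are not rectified: a ray, as slopes to the right and down, at radius r is drawn at 1 + k1 r^2 times it, then the intrinsics apply), "pose" (4x4, takes a point from camera to world coordinates). Camera axes: x right, y down, z forward; pixel columns grow to the right and rows downward; lengths in mm; the calibration is good to about 2 mm. A picture is of the moment at which its call begins.
- ticket.job_done(): hands the job in, once; it reports no verdict.
Trained networks look in the newest picture that a camera, given by its name, has taken for a name from the list of things; names that differ only in an ending like _2 or _b are one class to them, and where a whole thing is asked for, a point or a joint stands for the part that bears it (a point fixed in the world has none). Each returns a list of dicts, best first, with "p" (0 to 1); they miss things now and then, are a little off and sometimes report something else, mostly with a low value. They report only what shows in the picture. A call takes as long as a camera call. They do not tell look-alikes from the thing itself.
- vision.find_in(camera, label): "location" ([x, y, z] in mm, in world coordinates, good to about 4 mm: the middle of the surface that is visible of it).
- vision.silhouettes(camera, label): "pixels" (400x640 bool, what is visible of it).
The state is a dict: "time_s": time; "qpos": joint angles; "qvel": joint speeds; "effort": joint torques, N m; "ee_pos": TCP position; "ee_rot": TCP orientation; "force": force on the tool from outside, world axes, zero at the start; "torque": the same for the moment, N m; "gripper_width": finger opening in mm.
Only numpy, scipy, OpenCV 4.12 (cv2) and the standard library are available. Lean on these libraries where they do the work, as an engineer would, in place of code of your own. Each camera call takes 0.05 s, during which the arm holds its last target.

## Working session

There is one attempt and no reset: what is moved stays moved. The work goes in short steps, Python scripts to look and compute and a shell command to move; the robot and the scene stay as the last step left them, time stands still between calls to the robot, and variables do not carry over. Pictures are saved under pics/ and viewed, and the job is handed in when it is done.

```bash
ls; mkdir -p pics
python3 - <<'E'
from workcell import status, vision
import cv2
print(status.state())
for n in ["scene","top","wrist"]:
    f=vision.grab_frame(n); cv2.imwrite(f"pics/{n}0.png",f["color"]); print(n,f["fov_y"],f["cx"],f["cy"],f["k1"],f["pose"].round(3).tolist())
E
```

```text
pics
{'time_s': 0.0, 'qpos': array([-7.62039543e+01,  1.83506652e+01,  8.97076048e+01, -1.59110010e-03,
        7.20433645e+01, -1.14480563e+00]), 'qvel': array([-0.007478  , -0.01754607,  0.14053721, -0.01623656, -0.02406615,
       -0.01422122]), 'effort': array([-1.66801696e-03, -4.12461340e+01, -2.31972367e+01,  7.24855391e-02,
        4.56079119e-02, -1.58032190e-04]), 'ee_pos': array([ 148.21314552, -555.38689921,  403.92164295]), 'ee_rot': array([-1.79898356e+02, -5.18162237e-04,  1.49413427e+01]), 'force': array([-0.58632757,  0.13069755, -0.31919405]), 'torque': array([ 0.01885406,  0.00926789, -0.023792  ]), 'gripper_width': 91.20943511206671}
scene 53.842387370177185 321.5052897122817 200.73820718113367 -0.06381878891980872 [[-0.652, -0.379, 0.657, -427.588], [-0.758, 0.337, -0.558, 724.058], [-0.009, -0.862, -0.507, 767.106], [0.0, 0.0, 0.0, 1.0]]
top 44.78024336070629 318.76233876310783 197.69276029811485 -0.1341628764472344 [[-0.009, -0.998, 0.056, 365.636], [-1.0, 0.009, -0.001, -21.639], [0.001, -0.056, -0.998, 1814.745], [0.0, 0.0, 0.0, 1.0]]
wrist 69.63909171871049 317.39460567820674 192.07568950947694 -0.0027669103917863018 [[0.258, -0.932, -0.255, 220.636], [-0.966, -0.249, -0.067, -535.966], [-0.001, 0.264, -0.965, 384.435], [0.0, 0.0, 0.0, 1.0]]
```

View pics/scene0.png

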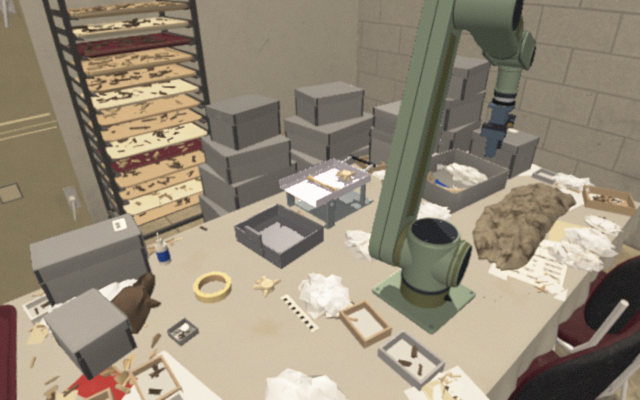

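View pics/top0.png

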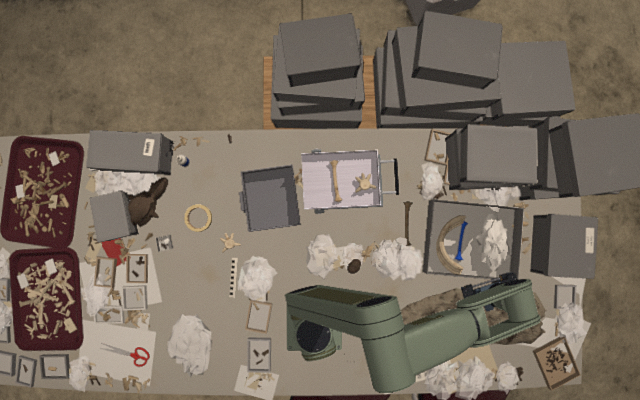

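Run:
```python
from workcell import vision
vision.grab_frame("top")
for l in ["stand","tilt_tray","tray_bar","bin","bin_tab","bone","vertebra"]:
    for c in ["top"]:
        print(l,[(d["p"],[round(v) for v in d["location"]]) for d in vision.find_in(c,l)])
```

```text
stand [(0.61, [523, -109, 103])]
tilt_tray [(0.83, [527, -103, 103])]
tray_bar [(0.89, [528, -106, 96])]
bin [(0.94, [461, 157, 15])]
bin_tab [(0.89, [463, 157, 19])]
bone [(0.7, [293, -550, 14]), (0.49, [520, -77, 111]), (0.22, [522, -115, 102])]
vertebra [(0.69, [511, -184, 119])]
```

```bash
cat > h.py <<'E'
import numpy as np, cv2
from workcell import status, vision
def K(f):
    fl=200/np.tan(np.radians(f["fov_y"]/2)); return np.array([[fl,0,f["cx"]],[0,fl,f["cy"]],[0,0,1.]]),np.array([f["k1"],0,0,0,0.])
def cloud(f):
    k,d=K(f); v,u=np.mgrid[0:400,0:640]
    n=cv2.undistortPoints(np.stack([u,v],-1).reshape(-1,1,2).astype(float),k,d).reshape(400,640,2)
    z=f["depth"][...,None].astype(float)
    P=np.concatenate([n*z,z],-1); P=P@f["pose"][:3,:3].T+f["pose"][:3,3]
    P[f["depth"]==0]=np.nan
    return P
def proj(f,p):
    k,d=K(f); q=(np.atleast_2d(p)-f["pose"][:3,3])@f["pose"][:3,:3]
    return cv2.projectPoints(q.reshape(-1,1,3),np.zeros(3),np.zeros(3),k,d)[0].reshape(-1,2)
E
python3 - <<'E'
from h import *
f=vision.grab_frame("top"); P=cloud(f)
np.save("P.npy",P)
cv2.imwrite("pics/topc.png",cv2.resize(f["color"][130:260,220:420],None,fx=4,fy=4,interpolation=cv2.INTER_CUBIC))
x0=220
for r in (150,165,177,190,205): print(r,[(c,*P[r,c].round(0).astype(int)) if P[r,c,2]==P[r,c,2] else (c,) for c in range(236,404,4)])
E
```

```text
150 [(236, np.int64(651), np.int64(288), np.int64(-4)), (240, np.int64(650), np.int64(272), np.int64(2)), (244, np.int64(649), np.int64(256), np.int64(6)), (248, np.int64(650), np.int64(242), np.int64(3)), (252, np.int64(650), np.int64(227), np.int64(-3)), (256, np.int64(650), np.int64(212), np.int64(-2)), (260, np.int64(649), np.int64(196), np.int64(0)), (264, np.int64(650), np.int64(181), np.int64(-1)), (268, np.int64(649), np.int64(166), np.int64(0)), (272, np.int64(648), np.int64(151), np.int64(5)), (276, np.int64(648), np.int64(136), np.int64(5)), (280, np.int64(648), np.int64(121), np.int64(2)), (284, np.int64(649), np.int64(106), np.int64(-4)), (288, np.int64(648), np.int64(91), np.int64(0)), (292, np.int64(648), np.int64(75), np.int64(2)), (296, np.int64(648), np.int64(60), np.int64(3)), (300, np.int64(647), np.int64(45), np.int64(3)), (304, np.int64(647), np.int64(30), np.int64(7)), (308, np.int64(648), np.int64(15), np.int64(-2)), (312, np.int64(629), np.int64(-1), np.int64(118)), (316, np.int64(631), np.int64(-15), np.int64(103)), (320, np.int64(631), np.int64(-30), np.int
[... 8944 characters left out ...]
(-127), np.int64(98)), (352, np.int64(435), np.int64(-142), np.int64(92)), (356, np.int64(435), np.int64(-156), np.int64(91)), (360, np.int64(433), np.int64(-166), np.int64(136)), (364, np.int64(433), np.int64(-181), np.int64(130)), (368, np.int64(433), np.int64(-195), np.int64(123)), (372, np.int64(433), np.int64(-209), np.int64(129)), (376, np.int64(433), np.int64(-225), np.int64(109)), (380, np.int64(437), np.int64(-252), np.int64(11)), (384, np.int64(437), np.int64(-268), np.int64(0)), (388, np.int64(437), np.int64(-283), np.int64(2)), (392, np.int64(437), np.int64(-297), np.int64(7)), (396, np.int64(437), np.int64(-314), np.int64(-6)), (400, np.int64(437), np.int64(-329), np.int64(-2))]
```

View pics/topc.png

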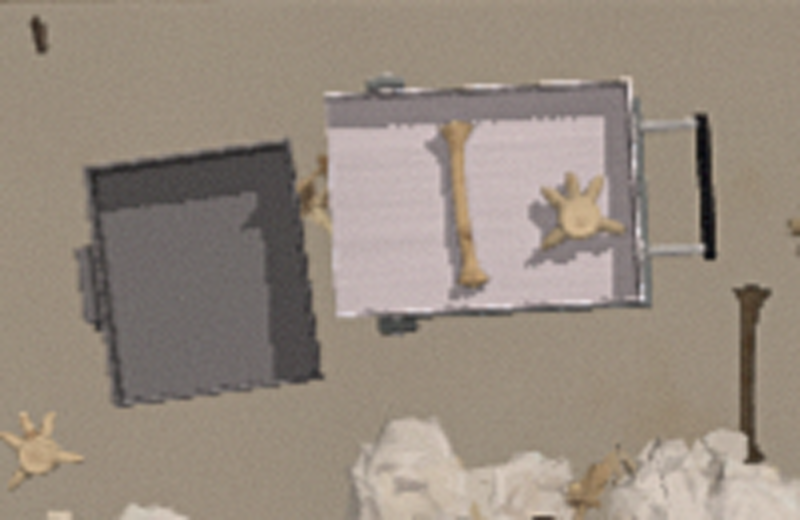

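```bash
cat >> h.py <<'E'
from scipy.optimize import least_squares
def fit(f,model,pix,x0):
    model=np.array(model,float);pix=np.array(pix,float)
    def T(s):
        c,n=np.cos(s[2]),np.sin(s[2]); return model@np.array([[c,n,0],[-n,c,0],[0,0,1]])+[s[0],s[1],0]
    r=least_squares(lambda s:(proj(f,T(s))-pix).ravel(),x0,x_scale=[1,1,.01])
    return r.x,(proj(f,T(r.x))-pix)
def w(s,p):
    c,n=np.cos(s[2]),np.sin(s[2]); p=np.atleast_2d(p); return p@np.array([[c,n,0],[-n,c,0],[0,0,1]])+[s[0],s[1],0]
E
python3 - <<'E'
from h import *
f=vision.grab_frame("top")
# stand x axis: y_stand ~ +world y  => x ~ +world x
c=lambda L:[(220+(a-1.5)/4,130+(b-1.5)/4) for a,b in L]
s,r=fit(f,[(98,55,127),(98,-215,127),(-98,-215,127),(-98,55,127),(65,-275,127),(-65,-275,127)],c([(325,95),(630,80),(650,305),(337,317),(702,117),(710,257)]),[520,-20,0])
print(s[:2],np.degrees(s[2]));print(r.round(1).tolist())
b,r=fit(f,[(110,95,58),(110,-95,58),(-110,-95,58),(-110,95,58)],c([(86,170),(290,142),(322,378),(118,405)]),[460,150,0])
print(b[:2],np.degrees(b[2]));print(r.round(1).tolist())
np.save("s.npy",s);np.save("b.npy",b)
print("tab",w(b,[0,101,80]),"bar",w(s,[0,-275,127]),"bin goal",w(s,[0,113,0]),"tab goal",w(s,[0,214,80]))
E
```

```text
[520.24165383 -21.71151185] 2.526007190410373
[[0.0, 0.1], [0.6, -0.1], [-1.0, -0.7], [-0.1, 0.5], [0.1, -0.9], [0.5, 1.0]]
[464.53914254 151.25392002] 7.3783928674004216
[[-0.2, -0.4], [0.3, -0.6], [0.4, 0.3], [-0.5, 0.7]]
tab [[451.56855965 251.41760595  80.        ]] bar [[ 532.36169087 -296.44429967  127.        ]] bin goal [[515.26142043  91.17868823   0.        ]] tab goal [[510.81006138 192.08054848  80.        ]]
```

```bash
cat >> h.py <<'E'
from scipy.spatial.transform import Rotation as Ro
def go(p,yaw=None,grasp=True):
    """rows to a downward pose with grasp point p: tool-z turn first, then shift in the new axes"""
    st=status.state(); R=Ro.from_euler('xyz',st["ee_rot"],degrees=True); e=st["ee_pos"]
    yaw=st["ee_rot"][2] if yaw is None else yaw
    t=Ro.from_euler('xyz',[180,0,yaw],degrees=True)
    rv=(R.inv()*t).as_rotvec()
    q=np.array(p,float)+([0,0,172] if grasp else 0)
    print("t",round(st["time_s"],2),"ee",e.round(1),st["ee_rot"].round(2),"F",st["force"].round(1),"w",st["gripper_width"].round(1))
    print("turn rotvec",rv.round(4)," then shift m",(t.inv().apply(q-e)/1000).round(4))
E
python3 - <<'E'
from h import *
P=np.load("P.npy")
for y in range(-600,400,100):
    print(y,[int(np.nanmax(np.r_[P[...,2][(abs(P[...,0]-x)<50)&(abs(P[...,1]-y)<50)],-99])) for x in range(100,800,100)])
go([400,-300,250],7.4)
E
```

```text
-600 [601, 592, 68, 92, 268, 268, 268]
-500 [633, 625, 64, 90, 267, 270, 269]
-400 [676, 647, 96, 92, 90, 36, 42]
-300 [719, 647, 48, 27, 147, 143, 11]
-200 [759, 759, 41, 135, 133, 134, 12]
-100 [758, 759, 36, 130, 122, 133, 16]
0 [571, 582, 48, 131, 111, 135, 15]
100 [296, 19, 12, 69, 67, 71, 14]
200 [46, 45, 67, 101, 96, 65, 17]
300 [37, 40, 31, 97, 100, 67, 16]Traceback (most recent call last):
  File "<stdin>", line 5, in <module>
  File "h.py", line 32, in go
    print("t",round(st["time_s"],2),"ee",e.round(1),st["ee_rot"].round(2),"F",st["force"].round(1),"w",st["gripper_width"].round(1))
                                                                                                       ^^^^^^^^^^^^^^^^^^^^^^^^^
AttributeError: 'float' object has no attribute 'round'
```

```bash
sed -i 's/st\["gripper_width"\].round(1)/round(float(st["gripper_width"]),1)/' h.py
python3 - <<'E'
from h import *
go([380,-280,250],7.4)
E
```

```text
t 0.65 ee [ 148.3 -555.5  404.8] [180.    -0.    14.94] F [-0.3  0.3 -0.5] w 91.2
turn rotvec [ 1.000e-04 -0.000e+00  1.316e-01]  then shift m [ 0.2653 -0.2434 -0.0172]
```

```bash
python3 -m jog '[[0.0912,0,0,0,0,0,0.1316],[0.0912,0.033,-0.030,-0.002,0,0,0],[0.0912,0.033,-0.030,-0.002,0,0,0],[0.0912,0.033,-0.030,-0.002,0,0,0],[0.0912,0.033,-0.030,-0.002,0,0,0],[0.0912,0.033,-0.030,-0.002,0,0,0],[0.0912,0.033,-0.030,-0.002,0,0,0],[0.0912,0.033,-0.030,-0.002,0,0,0],[0.0912,0.033,-0.030,-0.002,0,0,0]]'
python3 - <<'E'
from h import *
go([410,252,240],7.4)
E
```

```text
time_s: 1.78
ee_pos: [379.9, -282.3, 421.0]
ee_rot: [180.0, -0.0, 7.4]
force: [0.6, -0.8, 1.1]
gripper_width: 90.8
t 1.77 ee [ 379.9 -282.3  421. ] [ 1.7997e+02 -3.0000e-02  7.4000e+00] F [ 0.6 -0.8  1.1] w 90.8
turn rotvec [ 0.0006 -0.0005 -0.    ]  then shift m [ 0.0987 -0.526   0.009 ]
```

```bash
python3 -m jog '[[0.0912,0.008,-0.044,0,0,0,0],[0.0912,0.008,-0.044,0,0,0,0],[0.0912,0.008,-0.044,0,0,0,0],[0.0912,0.008,-0.044,0,0,0,0],[0.0912,0.008,-0.044,0,0,0,0],[0.0912,0.008,-0.044,0,0,0,0],[0.0912,0.008,-0.044,0,0,0,0],[0.0912,0.008,-0.044,0,0,0,0]]'
python3 - <<'E'
from h import *
f=vision.grab_frame("wrist"); cv2.imwrite("pics/w1.png",f["color"]); print(f["pose"].round(2).tolist())
E
python3 -m jog '[[0.0912,0.009,-0.044,0,0,0,0],[0.0912,0.009,-0.044,0,0,0,0],[0.0912,0.008,-0.043,0,0,0,0],[0.0912,0.008,-0.043,0.009,0,0,0]]'
python3 - <<'E'
from h import *
f=vision.grab_frame("wrist"); cv2.imwrite("pics/w2.png",f["color"]); np.save("w2.npy",f,allow_pickle=True)
E
```

```text
time_s: 2.78
ee_pos: [397.0, 75.2, 421.0]
ee_rot: [180.0, -0.1, 7.4]
force: [-0.1, -0.3, 0.4]
gripper_width: 91.3
[[0.13, -0.96, -0.26, 471.36], [-0.99, -0.12, -0.03, 85.04], [0.0, 0.26, -0.96, 401.51], [0.0, 0.0, 0.0, 1.0]]
time_s: 3.32
ee_pos: [408.7, 252.1, 412.3]
ee_rot: [-180.0, -0.1, 7.4]
force: [1.0, 0.4, 0.2]
gripper_width: 91.4
```

View pics/w1.png

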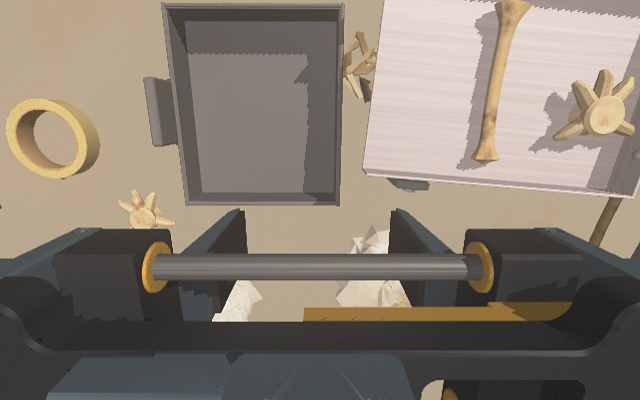

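View pics/w2.png

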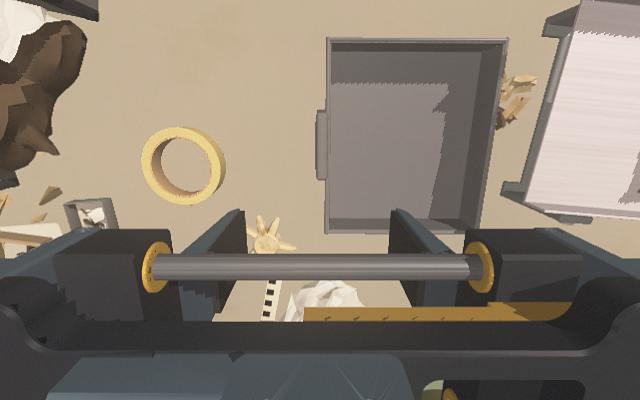

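Run:
```python
from h import *
f=np.load("w2.npy",allow_pickle=True).item(); P=cloud(f)
for r in range(70,130,6): print(r,[tuple(P[r,c].round(0).astype(int).tolist()) for c in range(498,545,6)])
k=lambda L:[(a,b) for a,b in L]
b,r=fit(f,[(110,95,58),(110,-95,58),(-110,-95,58),(-110,95,58)],[(327,38),(507,39),(479,234),(325,233)],[460,150,0.13])
print(b,np.degrees(b[2]),r.round(1).tolist())
print(P[125,318:330].round(0).tolist(), P[145,314:330].round(0).tolist())
cv2.imwrite("pics/w2c.png",cv2.resize(f["color"][20:240,300:640],None,fx=2.3,fy=2.3,interpolation=cv2.INTER_CUBIC))
```

```text
70 [(555, 72, 55), (555, 69, 60), (568, 28, 3), (569, 19, 1), (570, 12, 2), (571, 5, 2), (572, -3, 1), (573, -10, 3)]
76 [(548, 73, 59), (559, 37, 9), (561, 25, 2), (561, 22, 9), (562, 14, 8), (563, 6, 7), (564, 0, 9), (567, -13, 2)]
82 [(542, 71, 59), (552, 35, 9), (553, 27, 9), (554, 21, 10), (555, 13, 9), (556, 4, 8), (558, -5, 5), (560, -16, 1)]
88 [(536, 70, 60), (545, 34, 11), (547, 24, 7), (547, 17, 8), (548, 11, 10), (549, 3, 10), (552, -10, 1), (553, -18, 2)]
94 [(530, 68, 61), (539, 28, 6), (540, 22, 7), (542, 10, 1), (542, 3, 2), (544, -5, 1), (545, -13, 1), (545, -19, 3)]
100 [(524, 66, 60), (531, 28, 8), (533, 16, 2), (533, 13, 8), (535, 4, 7), (536, -3, 7), (537, -15, 1), (538, -22, 3)]
106 [(518, 64, 60), (525, 22, 2), (525, 17, 7), (526, 11, 9), (528, 1, 6), (529, -9, 2), (530, -18, 1), (531, -25, 2)]
112 [(516, 30, 6), (517, 23, 7), (518, 17, 10), (519, 6, 5), (521, -5, 1), (522, -12, 2), (523, -20, 2), (523, -25, 5)]
118 [(509, 29, 8), (510, 19, 5), (511, 11, 4), (512, 2, 2), (513, -6, 2), (514, -14, 2), (516, -23, 1), (516, -26, 8)]
124 [(502, 25, 5), (503, 18, 6), (504, 6, 0), (505, -1, 1), (506, -9, 1), (507, -17, 1), (508, -25, 2), (509, -28, 8)]
[4.63655248e+02 1.52835423e+02 1.30341029e-01] 7.467990863934976 [[0.5, 1.0], [0.3, 0.2], [-1.8, -1.5], [0.9, -0.4]]
[[473.0, 260.0, 96.0], [473.0, 259.0, 95.0], [473.0, 258.0, 97.0], [473.0, 257.0, 96.0], [473.0, 256.0, 95.0], [473.0, 255.0, 95.0], [473.0, 254.0, 96.0], [474.0, 253.0, 96.0], [474.0, 252.0, 96.0], [474.0, 251.0, 95.0], [473.0, 248.0, 59.0], [473.0, 247.0, 57.0]] [[443.0, 261.0, 2.0], [451.0, 260.0, 85.0], [452.0, 259.0, 94.0], [453.0, 258.0, 95.0], [453.0, 257.0, 95.0], [453.0, 256.0, 95.0], [453.0, 255.0, 95.0], [453.0, 254.0, 96.0], [453.0, 253.0, 96.0], [454.0, 252.0, 96.0], [454.0, 251.0, 95.0], [454.0, 250.0, 96.0], [454.0, 249.0, 95.0], [454.0, 248.0, 93.0], [451.0, 245.0, 60.0], [451.0, 244.0, 58.0]]
```

View pics/w2c.png

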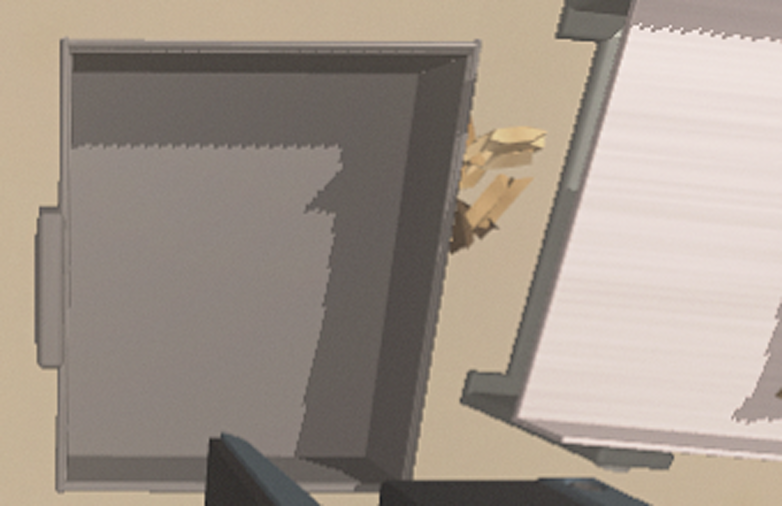

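Run:
```python
from h import *
go([450.8,253.3,80],7.4)
```

```text
t 3.38 ee [408.9 255.7 410.7] [-1.7975e+02 -3.0000e-02  7.5200e+00] F [ 1.7  3.9 -0.1] w 91.2
turn rotvec [-0.0043 -0.0005  0.0021]  then shift m [0.0412 0.0078 0.1587]
```

```bash
python3 -m jog '[[0.0912,0.0205,0.002,0,0,0,0],[0.0912,0.0205,0.002,0,0,0,0],[0.0912,0,0,0.04,0,0,0],[0.0912,0,0,0.04,0,0,0],[0.0912,0,0,0.04,0,0,0],[0.0912,0,0,0.03,0,0,0],[0.0912,0,0,0.01,0,0,0],[0.0912,0,0,0,0,0,0]]'
python3 - <<'E'
from h import *
go([450.8,253.3,80],7.4)
f=vision.grab_frame("wrist"); cv2.imwrite("pics/w3.png",f["color"])
E
```

```text
time_s: 4.38
ee_pos: [450.5, 251.5, 251.8]
ee_rot: [180.0, -0.0, 7.4]
force: [-0.1, -0.8, 0.6]
gripper_width: 91.3
t 4.38 ee [450.5 251.5 251.8] [ 1.7999e+02 -1.0000e-02  7.3500e+00] F [-0.1 -0.8  0.6] w 91.3
turn rotvec [ 0.0002 -0.0002 -0.0009]  then shift m [ 0.0005 -0.0017 -0.0002]
```

View pics/w3.png

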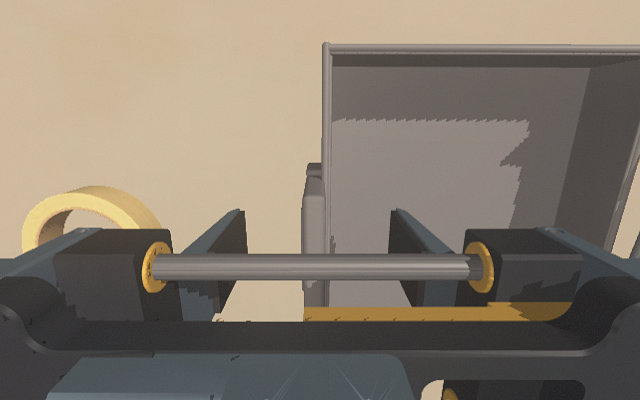

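```bash
python3 -m jog '[[0.05,0,-0.001,0,0,0,0],[0.0,0,0,0,0,0,0],[0.0,0,0,0,0,0,0],[0.0,0,0,0,0,0,0],[0.0,0,0,0,0,0,0],[0.0,0,0,0,0,0,0],[0.0,0,0,0,0,0,0]]' 40
python3 - <<'E'
from h import *
s=np.load("s.npy"); print(w(s,[0,214,80]))
go([510.8,210,80],2.5)
E
```

```text
time_s: 5.3
ee_pos: [449.6, 253.0, 251.7]
ee_rot: [180.0, 0.0, 7.4]
force: [0.1, 0.2, 0.1]
gripper_width: 24.0
[[510.81006138 192.08054848  80.        ]]
t 5.3 ee [449.6 253.  251.7] [179.99   0.     7.4 ] F [0.1 0.2 0.1] w 24.0
turn rotvec [0.0001 0.0001 0.0856]  then shift m [ 0.0593  0.0456 -0.0003]
```

```bash
python3 -m jog '[[0.0,0,0,0,0,0,0],[0.0,0,0,0,0,0,0],[0.0,0,0,0,0,0,0],[0.0,0,0,0,0,0,0]]' 40; python3 -m jog '[[0,0.005,0.003,0,0,0,0.01],[0,0.008,0.005,0,0,0,0.015],[0,0.008,0.005,0,0,0,0.015],[0,0.008,0.005,0,0,0,0.015],[0,0.008,0.005,0,0,0,0.015],[0,0.008,0.005,0,0,0,0.0156],[0,0.008,0.006,0,0,0,0],[0,0.006,0.006,0,0,0,0],[0,0,0.005,0,0,0,0],[0,0,0,0,0,0,0]]'
python3 - <<'E'
from h import *
s=np.load("s.npy")
go([510.8,210,80],2.5)
f=vision.grab_frame("top"); cv2.imwrite("pics/t4.png",cv2.resize(f["color"][130:260,220:420],None,fx=4,fy=4,interpolation=cv2.INTER_CUBIC))
f=vision.grab_frame("wrist"); cv2.imwrite("pics/w4.png",f["color"])
E
```

```text
time_s: 5.8
ee_pos: [449.5, 253.1, 251.7]
ee_rot: [-180.0, 0.0, 7.4]
force: [-1.3, 1.6, 0.1]
gripper_width: 12.0
time_s: 7.05
ee_pos: [512.4, 212.4, 251.7]
ee_rot: [180.0, -0.1, 2.5]
force: [2.4, 0.2, -1.6]
gripper_width: 11.9
t 7.05 ee [512.4 212.4 251.7] [ 1.7995e+02 -9.0000e-02  2.5200e+00] F [ 2.4  0.2 -1.6] w 11.9
turn rotvec [ 0.0009 -0.0015  0.0003]  then shift m [-0.0017  0.0023 -0.0003]
```

View pics/t4.png

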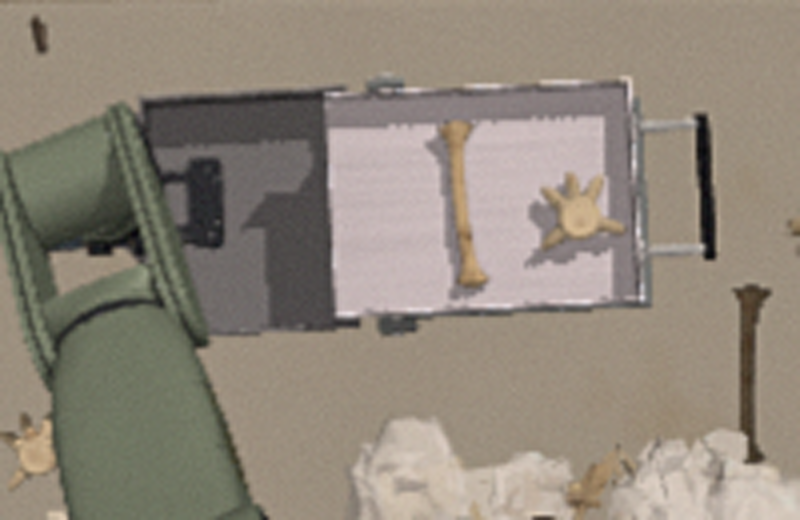

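View pics/w4.png

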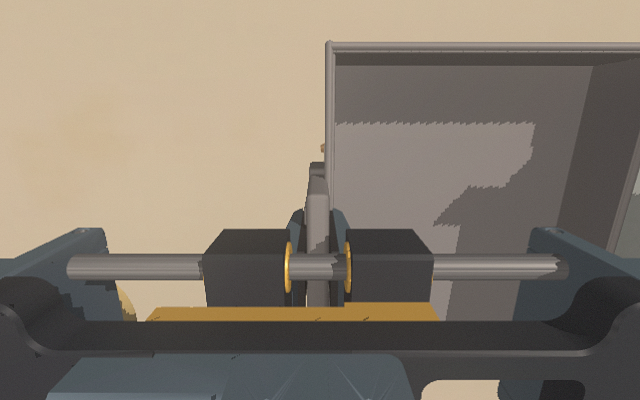

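Run:
```python
from h import *
f=vision.grab_frame("top")
c=lambda L:[(220+(a-1.5)/4,130+(b-1.5)/4) for a,b in L]
b,r=fit(f,[(110,95,58),(110,-95,58),(-110,-95,58)],c([(143,100),(344,88),(358,323)]),[510,110,0.04])
print(b[:2],np.degrees(b[2]),r.round(1).tolist())
s=np.load("s.npy");d=b[:2]-s[:2];C,S=np.cos(s[2]),np.sin(s[2]);print("bin in stand",C*d[0]+S*d[1],-S*d[0]+C*d[1])
```

```text
[520.0696099  110.10850581] 2.7918055952748233 [[-1.1, -0.4], [0.6, -0.5], [0.5, 0.9]]
bin in stand 5.637808672763714 131.69951317033264
```

```bash
python3 -m jog '[[0,-0.002,0.005,0,0,0,0],[0,-0.002,0.005,0,0,0,0],[0,0,0.005,0,0,0,0],[0,0,0,0,0,0,0]]'; python3 -m jog '[[0,0,0.0015,0,0,0,0],[0,0,0,0,0,0,0]]';python3 -m jog '[[0,0,0.0015,0,0,0,0],[0,0,0,0,0,0,0]]';python3 -m jog '[[0,0,0.0015,0,0,0,0],[0,0,0,0,0,0,0]]'
```

```text
time_s: 7.7
ee_pos: [508.0, 197.2, 251.7]
ee_rot: [179.9, 0.1, 2.5]
force: [-1.4, 0.4, -0.3]
gripper_width: 12.1
time_s: 7.95
ee_pos: [508.3, 196.3, 251.7]
ee_rot: [180.0, 0.0, 2.5]
force: [-1.4, 2.0, -0.0]
gripper_width: 12.0
time_s: 8.2
ee_pos: [508.5, 194.8, 251.7]
ee_rot: [180.0, 0.0, 2.5]
force: [-1.3, 3.0, -0.7]
gripper_width: 11.6
time_s: 8.45
ee_pos: [508.9, 193.5, 251.8]
ee_rot: [-180.0, -0.0, 2.5]
force: [0.4, 5.2, -2.4]
gripper_width: 12.1
```

```bash
python3 -m jog '[[0,0,0.0015,0,0,0,0],[0,0,0,0,0,0,0]]';python3 -m jog '[[0,0,0.0015,0,0,0,0],[0,0,0,0,0,0,0]]'; python3 -m jog '[[0,0,0.0015,0,0,0,0],[0,0,0,0,0,0,0]]'
python3 - <<'E'
from h import *
f=vision.grab_frame("wrist"); cv2.imwrite("pics/w5.png",f["color"])
f=vision.grab_frame("top"); cv2.imwrite("pics/t5.png",cv2.resize(f["color"][140:230,240:340],None,fx=7,fy=6,interpolation=cv2.INTER_CUBIC))
E
```

```text
time_s: 8.7
ee_pos: [508.9, 192.9, 252.1]
ee_rot: [-179.8, -0.1, 2.4]
force: [-0.8, 11.0, -0.6]
gripper_width: 12.0
time_s: 8.95
ee_pos: [508.9, 192.4, 252.4]
ee_rot: [-179.7, -0.1, 2.4]
force: [-0.9, 14.6, 0.3]
gripper_width: 12.1
time_s: 9.2
ee_pos: [508.9, 191.9, 252.8]
ee_rot: [-179.5, -0.1, 2.4]
force: [-3.1, 19.2, 2.3]
gripper_width: 11.7
```

View pics/t5.png

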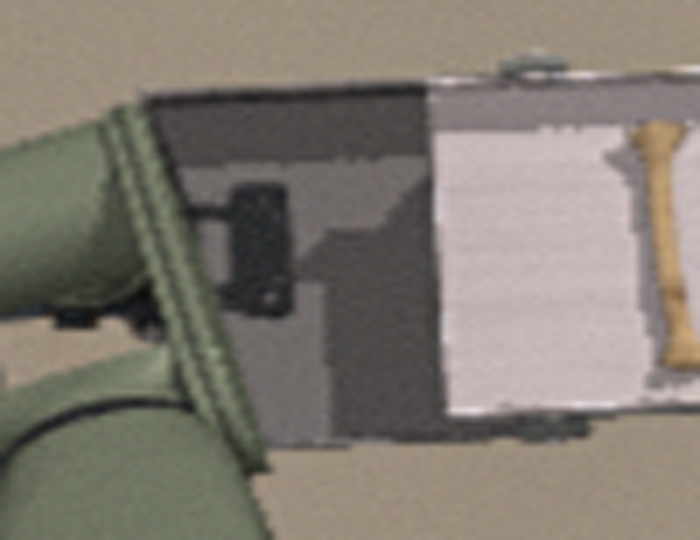

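```bash
python3 -m jog '[[0,0,-0.0015,0,0,0,0],[0,0,-0.001,0,0,0,0],[0,0,0,0,0,0,0]]'; python3 -m jog '[[0.03,0,0,0,0,0,0],[0.05,0,0,0,0,0,0],[0.06,0,0,0,0,0,0],[0.06,0,0,-0.02,0,0,0],[0.06,0,0,-0.04,0,0,0],[0.06,0,0.0,-0.05,0,0,0],[0.06,-0.035,0.03,-0.05,0,0,0],[0.06,-0.035,0.04,-0.02,0,0,0],[0.06,-0.035,0.04,0,0,0,0],[0.06,-0.03,0.03,0,0,0,0],[0.06,0,0,0,0,0,0]]'
python3 - <<'E'
from h import *
go([400,80,250],2.5)
f=vision.grab_frame("wrist"); cv2.imwrite("pics/w6.png",f["color"]);np.save("w6.npy",f,allow_pickle=True)
E
```

```text
time_s: 9.68
ee_pos: [508.9, 192.8, 252.2]
ee_rot: [-179.8, -0.1, 2.4]
force: [-0.4, 11.4, -0.2]
gripper_width: 12.0
time_s: 11.05
ee_pos: [380.7, 46.6, 428.0]
ee_rot: [179.9, -0.0, 2.3]
force: [0.6, 0.4, -0.1]
gripper_width: 60.2
t 11.05 ee [380.7  46.6 428. ] [ 1.7995e+02 -1.0000e-02  2.3300e+00] F [ 0.6  0.4 -0.1] w 60.2
turn rotvec [ 0.0009 -0.0001 -0.003 ]  then shift m [ 0.0208 -0.0326  0.006 ]
```

View pics/w6.png

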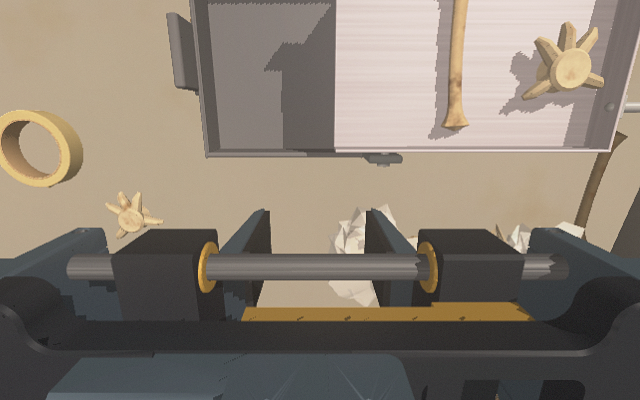

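Run:
```python
from h import *
f=vision.grab_frame("top");np.save("t6.npy",f,allow_pickle=True); cv2.imwrite("pics/t6.png",cv2.resize(f["color"][140:230,230:350],None,fx=6.5,fy=6.5,interpolation=cv2.INTER_CUBIC))
f=vision.grab_frame("scene");np.save("s6.npy",f,allow_pickle=True); cv2.imwrite("pics/s6.png",cv2.resize(f["color"][140:290,220:400],None,fx=4,fy=4,interpolation=cv2.INTER_CUBIC))
```

```text
(no output)
```

View pics/t6.png

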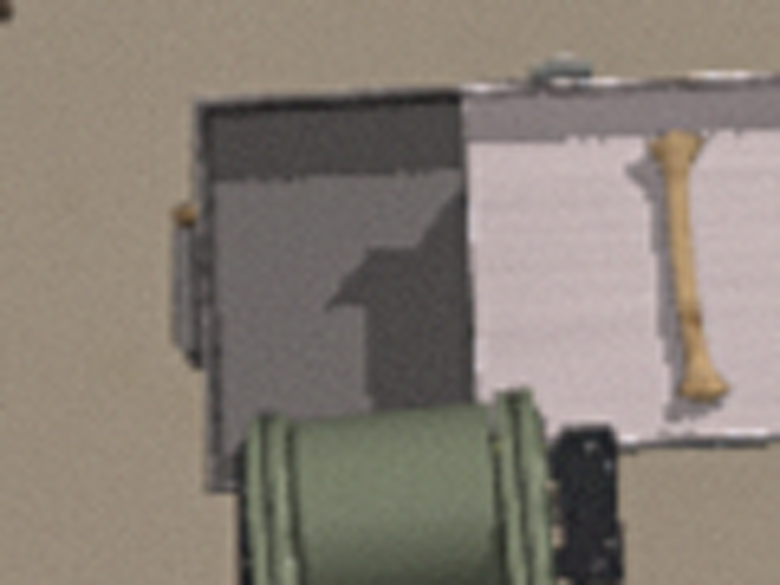

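View pics/s6.png

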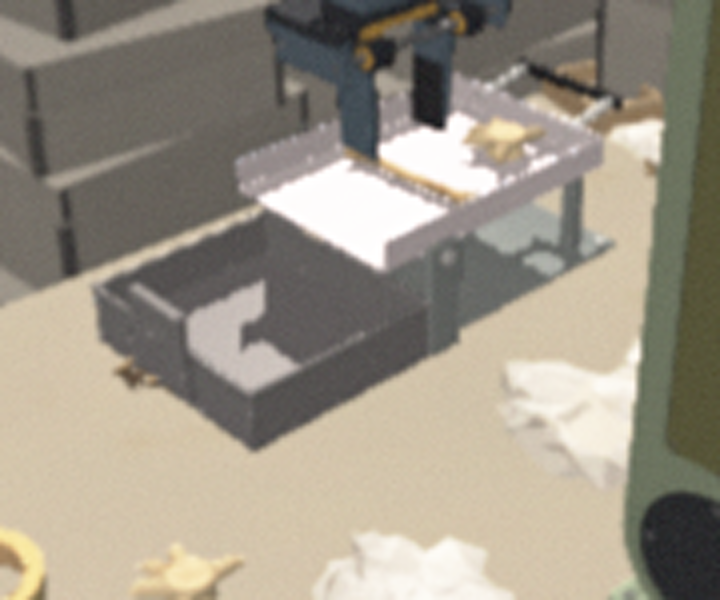

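Run:
```python
from h import *
f=np.load("t6.npy",allow_pickle=True).item()
c=lambda L:[(230+(a-2.75)/6.5,140+(b-2.75)/6.5) for a,b in L]
s=np.load("s.npy")
for A,B in [((197,103),(208,490)),((195,101),(207,492))]:
    b,r=fit(f,[(110,95,58),(-110,95,58)],c([A,B]),[515,91,0.04])
    d=b[:2]-s[:2];C,S=np.cos(s[2]),np.sin(s[2]);print(b[:2],np.degrees(b[2]),"bin in stand",C*d[0]+S*d[1],-S*d[0]+C*d[1],r.round(1).tolist())
g=np.load("w6.npy",allow_pickle=True).item()
for n,p in [("rim",[-110,95,58]),("rimcheek",[-110,-60,58])]: pass
goal=np.array([*w(s,[0,113,0])[0][:2],s[2]])
print("goal rim px wrist",proj(g,w(goal,[[-110,95,58],[-110,0,58],[-110,-94,58]])).round(1).tolist(),"cheek",proj(g,w(s,[[-113,18,107],[-113,-18,107],[-98,55,127],[-98,-200,127]])).round(1).tolist())
cv2.imwrite("pics/w6c.png",cv2.resize(g["color"][110:180,180:640],None,fx=1.7,fy=5))
cv2.imwrite("pics/w6c.png",cv2.resize(g["color"][120:180,190:420],None,fx=3.4,fy=6,interpolation=cv2.INTER_CUBIC))
```

```text
[514.37312453  92.0352698 ] 1.5482242800913422 bin in stand -0.8496807588165449 113.8948989866301 [[-0.0, -0.3], [0.0, 0.3]]
[514.58199593  92.88255061] 1.674765654387692 bin in stand -0.6036702298162187 114.73215094686753 [[-0.0, -0.0], [0.0, 0.0]]
goal rim px wrist [[207.5, 155.2], [285.4, 154.9], [362.4, 154.7]] cheek [[370.3, 163.9], [404.3, 163.8], [336.8, 152.3], [596.8, 151.5]]
```

View pics/w6c.png

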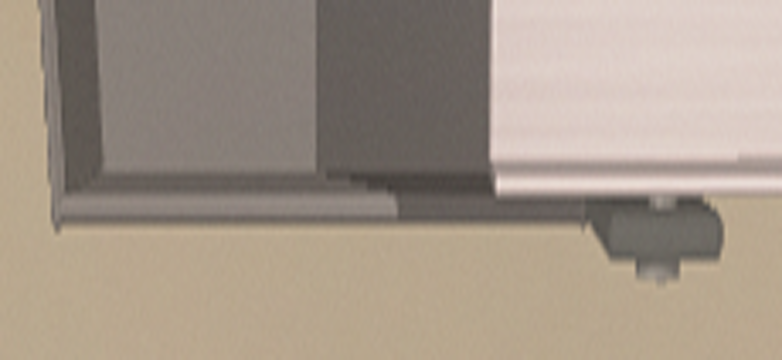

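```bash
python3 -m jog '[[0.06,0.03,-0.01,0,0,0,0],[0.06,0.03,-0.01,0,0,0,0],[0.06,0.02,-0.01,0,0,0,0],[0.06,0,0,0,0,0,0],[0.06,0,0,0,0,0,0]]'
python3 - <<'E'
from h import *
f=vision.grab_frame("wrist"); cv2.imwrite("pics/w7.png",f["color"]);np.save("w7.npy",f,allow_pickle=True)
s=np.load("s.npy");goal=np.array([*w(s,[0,113,0])[0][:2],s[2]])
P=w(s,[[113,18,107],[113,-18,107],[98,55,127],[98,-200,127]])
G=w(goal,[[110,95,58],[110,0,58],[110,-94,58]])
print(proj(f,G).round(1).tolist(),proj(f,P).round(1).tolist())
u0=180;cv2.imwrite("pics/w7c.png",cv2.resize(f["color"][20:120,180:440],None,fx=3,fy=6,interpolation=cv2.INTER_CUBIC))
E
```

```text
time_s: 11.82
ee_pos: [461.1, 81.9, 427.2]
ee_rot: [180.0, 0.1, 2.5]
force: [-0.4, -0.6, -0.0]
gripper_width: 59.9
[[223.9, 27.9], [311.0, 27.9], [397.2, 28.1]] [[412.8, 9.4], [451.7, 9.5], [376.1, 20.8], [667.3, 21.8]]
```

View pics/w7.png

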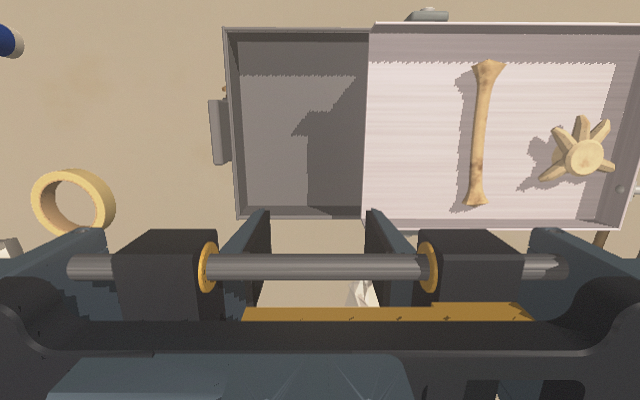

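View pics/w7c.png

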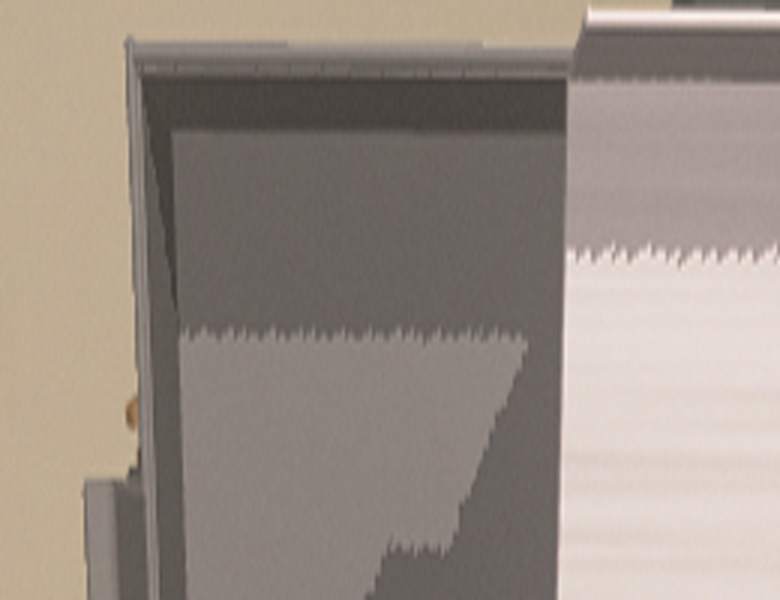

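Run:
```python
from h import *
f=np.load("w7.npy",allow_pickle=True).item()
cv2.imwrite("pics/w7d.png",cv2.resize(f["color"][180:240,200:400],None,fx=4,fy=6,interpolation=cv2.INTER_CUBIC))
cv2.imwrite("pics/w7e.png",cv2.resize(f["color"][180:240,540:640],None,fx=6,fy=6,interpolation=cv2.INTER_CUBIC))
```

```text
(no output)
```

View pics/w7d.png

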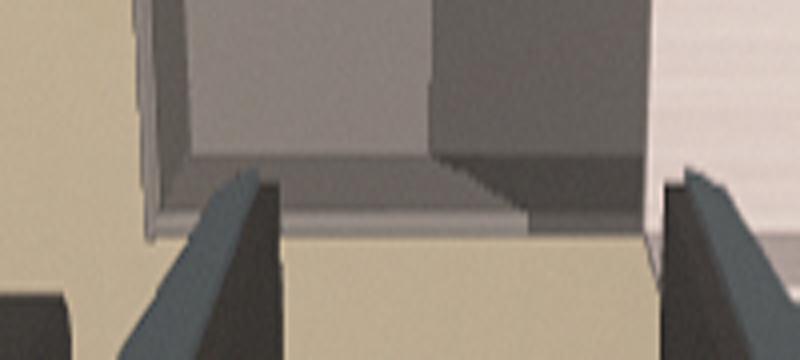

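View pics/w7e.png

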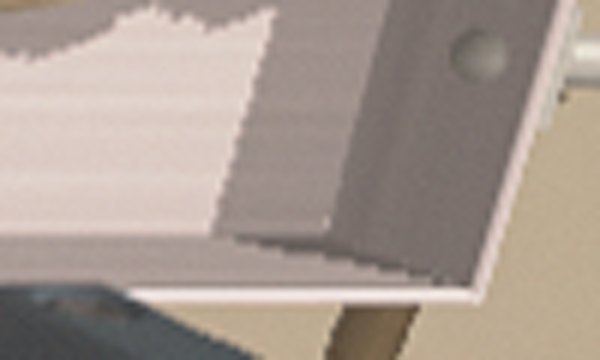

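Run:
```python
from h import *
f=np.load("w7.npy",allow_pickle=True).item()
s0=np.load("s.npy")
s,r=fit(f,[(98,55,127),(-98,-215,127)],[(376.2,21),(619.2,229.8)],s0); print(s[:2],np.degrees(s[2]),r.round(1).tolist())
b,r=fit(f,[(110,95,58),(-110,95,58)],[(223,25.9),(237,219.3)],[515,91,.04]); print(b[:2],np.degrees(b[2]),r.round(1).tolist())
for q in (s0,s):
    d=b[:2]-q[:2];C,S=np.cos(q[2]),np.sin(q[2]);print("bin in stand",C*d[0]+S*d[1],-S*d[0]+C*d[1])
```

```text
[520.21046815 -20.66062056] 2.2904743497334983 [[-0.8, -0.6], [1.0, 1.0]]
[515.40784343  92.4896869 ] 2.3339022126767737 [[-0.0, 1.4], [0.0, -2.0]]
bin in stand 0.2040601780328739 114.30327151819617
bin in stand -0.27665961929279526 113.25184652514636
```

Run:
```python
from h import *
go([531.8,-296,220],2.4)
```

```text
t 11.88 ee [460.9  81.7 427.4] [1.7998e+02 6.0000e-02 2.5300e+00] F [-0.5  0.3 -0.5] w 59.9
turn rotvec [0.0003 0.001  0.0022]  then shift m [0.055  0.3803 0.0354]
```

```bash
python3 -m jog '[[0.06,0,0.04,0,0,0,0],[0.06,0,0.04,0,0,0,0],[0.06,0,0.04,0,0,0,0],[0.06,0,0.04,0,0,0,0],[0.06,0,0.04,0,0,0,0],[0.06,0,0.04,0,0,0,0],[0.06,0,0.04,0,0,0,0],[0.06,0,0.04,0,0,0,0],[0.06,0,0.04,0,0,0,0],[0.06,0,0.02,0,0,0,0],[0.06,0,0,0,0,0,0],[0.06,0,0,0,0,0,0]]'
python3 - <<'E'
from h import *
f=vision.grab_frame("wrist"); cv2.imwrite("pics/w8.png",f["color"]);np.save("w8.npy",f,allow_pickle=True)
go([531.8,-296,220],2.4)
s=np.load("s.npy");print(proj(f,w(s,[[65,-275,127],[-65,-275,127]])).round(0).tolist())
P=cloud(f);print([tuple(P[100,c].round(0).tolist()) for c in range(300,350,4)])
E
```

```text
time_s: 13.38
ee_pos: [477.6, -297.0, 427.8]
ee_rot: [-180.0, 0.0, 2.5]
force: [0.2, 0.4, -0.1]
gripper_width: 59.9
t 13.43 ee [ 477.7 -296.8  427.9] [-179.96    0.      2.56] F [ 1.   0.2 -0.3] w 60.0
turn rotvec [-0.0006  0.      0.0028]  then shift m [0.0541 0.0015 0.0359]
[[320.0, 62.0], [320.0, 200.0]]
[(569.0, -269.0, 2.0), (569.0, -274.0, 2.0), (569.0, -280.0, 1.0), (564.0, -288.0, 131.0), (564.0, -292.0, 135.0), (564.0, -295.0, 135.0), (565.0, -299.0, 131.0), (571.0, -307.0, 3.0), (571.0, -312.0, 2.0), (571.0, -318.0, 1.0), (571.0, -323.0, 2.0), (572.0, -328.0, 1.0), (572.0, -334.0, 1.0)]
```

View pics/w8.png

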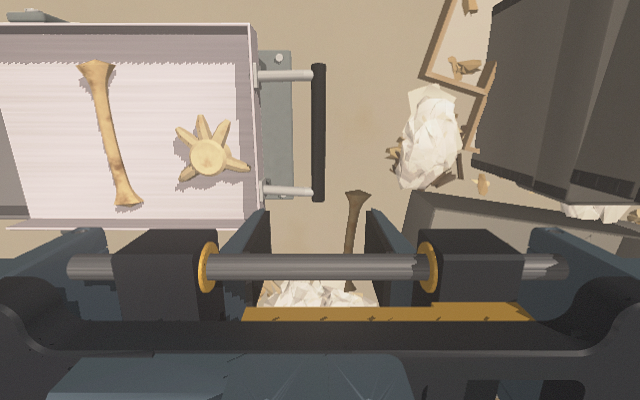

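Run:
```python
from h import *
f=np.load("w8.npy",allow_pickle=True).item();P=cloud(f)
for r in (20,60,100,140,170,190): print(r,[tuple(P[r,c].round(0).tolist()) for c in range(460,640,20)])
```

```text
20 [(673.0, -466.0, 6.0), (674.0, -491.0, 6.0), (670.0, -506.0, 23.0), (659.0, -506.0, 63.0), (650.0, -506.0, 94.0), (643.0, -506.0, 121.0), (636.0, -505.0, 144.0), (631.0, -505.0, 164.0), (629.0, -513.0, 172.0)]
60 [(628.0, -475.0, 4.0), (627.0, -495.0, 15.0), (624.0, -508.0, 36.0), (617.0, -506.0, 77.0), (612.0, -507.0, 105.0), (608.0, -505.0, 133.0), (604.0, -506.0, 154.0), (602.0, -507.0, 170.0), (600.0, -512.0, 181.0)]
100 [(579.0, -485.0, 1.0), (579.0, -505.0, 15.0), (578.0, -509.0, 52.0), (576.0, -509.0, 86.0), (575.0, -510.0, 115.0), (574.0, -507.0, 142.0), (573.0, -507.0, 163.0), (572.0, -511.0, 176.0), (572.0, -511.0, 191.0)]
140 [(526.0, -489.0, 12.0), (528.0, -513.0, 18.0), (532.0, -513.0, 61.0), (535.0, -512.0, 95.0), (537.0, -513.0, 123.0), (540.0, -508.0, 151.0), (541.0, -509.0, 170.0), (543.0, -510.0, 186.0), (544.0, -510.0, 201.0)]
170 [(485.0, -497.0, 10.0), (489.0, -515.0, 28.0), (498.0, -513.0, 72.0), (504.0, -514.0, 103.0), (509.0, -511.0, 134.0), (514.0, -510.0, 158.0), (518.0, -508.0, 179.0), (521.0, -508.0, 195.0), (524.0, -508.0, 209.0)]
190 [(454.0, -507.0, 1.0), (457.0, -532.0, 8.0), (457.0, -565.0, 2.0), (458.0, -594.0, 2.0), (491.0, -511.0, 140.0), (497.0, -511.0, 163.0), (499.0, -521.0, 170.0), (507.0, -507.0, 201.0), (510.0, -507.0, 214.0)]
```

```bash
python3 -m jog '[[0.06,0.027,0.0005,0,0,0,0],[0.06,0.027,0,0,0,0,0],[0.06,0,0,0.035,0,0,0],[0.06,0,0,0.035,0,0,0],[0.06,0,0,0.035,0,0,0],[0.06,0,0,0.02,0,0,0],[0.06,0,0,0.004,0,0,0],[0.06,0,0,0,0,0,0]]'
python3 - <<'E'
from h import *
f=vision.grab_frame("wrist"); cv2.imwrite("pics/w9.png",f["color"])
E
```

```text
time_s: 14.42
ee_pos: [532.1, -295.7, 299.4]
ee_rot: [180.0, -0.0, 2.5]
force: [-0.9, -0.2, 0.5]
gripper_width: 59.8
```

View pics/w9.png

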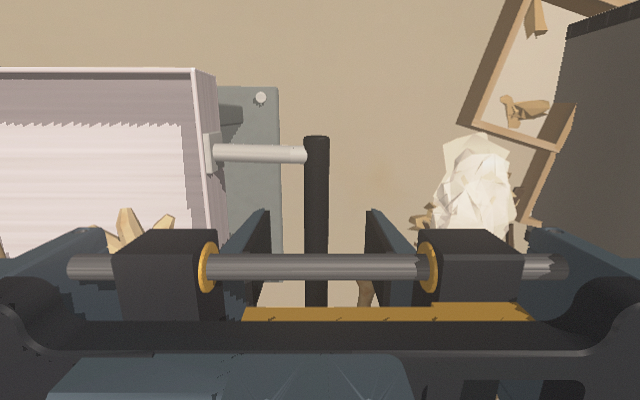

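```bash
python3 -m jog '[[0.03,0,0,0,0,0,0],[0.0,0,0,0,0,0,0],[0.0,0,0,0,0,0,0],[0.0,0,0,0,0,0,0],[0.0,0,0,0,0,0,0],[0.0,0,0,0,0,0,0],[0.0,0,0,0,0,0,0],[0.0,0,0,0,0,0,0],[0.0,0,0,0,0,0,0],[0.0,0,0,0,0,0,0]]' 25
python3 - <<'E'
import numpy as np
# arc offsets from level: bar rel hinge
def p(t): return np.array([-275*np.cos(t)+32*np.sin(t),275*np.sin(t)+32*np.cos(t)])
T=np.arange(0,1.001,.05)
for t in T: print(round(t,2),(p(t)-p(0)).round(1),"step",(p(t)-p(t-.05)).round(1))
E
```

```text
time_s: 15.72
ee_pos: [531.8, -295.3, 298.6]
ee_rot: [-179.9, 0.0, 2.5]
force: [-0.9, 5.3, 0.7]
gripper_width: 13.2
0.0 [0. 0.] step [ 1.3 13.8]
0.05 [ 1.9 13.7] step [ 1.9 13.7]
0.1 [ 4.6 27.3] step [ 2.6 13.6]
0.15 [ 7.9 40.7] step [ 3.3 13.4]
0.2 [11.8 54. ] step [ 4.  13.3]
0.25 [16.5 67. ] step [ 4.6 13. ]
0.3 [21.7 79.8] step [ 5.3 12.8]
0.35 [27.6 92.4] step [ 5.9 12.5]
0.4 [ 34.2 104.6] step [ 6.5 12.2]
0.45 [ 41.3 116.4] step [ 7.1 11.9]
0.5 [ 49.  127.9] step [ 7.7 11.5]
0.55 [ 57.3 139. ] step [ 8.3 11.1]
0.6 [ 66.1 149.7] step [ 8.8 10.7]
0.65 [ 75.4 159.9] step [ 9.3 10.2]
0.7 [ 85.3 169.6] step [9.8 9.7]
0.75 [ 95.6 178.9] step [10.3  9.2]
0.8 [106.4 187.6] step [10.8  8.7]
0.85 [117.5 195.7] step [11.2  8.2]
0.9 [129.1 203.3] step [11.6  7.6]
0.95 [141.1 210.3] step [11.9  7. ]
1.0 [153.3 216.7] step [12.3  6.4]
```

```bash
python3 -m jog '[[0,-0.0008,0,-0.0069,0,0,0],[0,-0.0011,0,-0.0068,0,0,0]]' >/dev/null; echo skip
```

```text
skip
```

That call had the y shift in the x column: 1.9 mm off sideways, which is harmless. I'll correct it in the next rows.

```bash
python3 -m jog '[[0,0.0019,-0.0019,0,0,0,0],[0,0,-0.0026,-0.0136,0,0,0],[0,0,-0.0033,-0.0134,0,0,0],[0,0,-0.004,-0.0133,0,0,0],[0,0,-0.0046,-0.013,0,0,0],[0,0,-0.0053,-0.0128,0,0,0],[0,0,-0.0059,-0.0125,0,0,0],[0,0,0,0,0,0,0]]'
python3 - <<'E'
from h import *
f=vision.grab_frame("scene"); cv2.imwrite("pics/s10.png",cv2.resize(f["color"][100:290,220:440],None,fx=3.5,fy=3,interpolation=cv2.INTER_CUBIC))
E
```

```text
time_s: 16.98
ee_pos: [530.4, -267.8, 392.2]
ee_rot: [-180.0, -0.0, 2.5]
force: [1.6, 4.3, -5.1]
gripper_width: 12.9
```

View pics/s10.png

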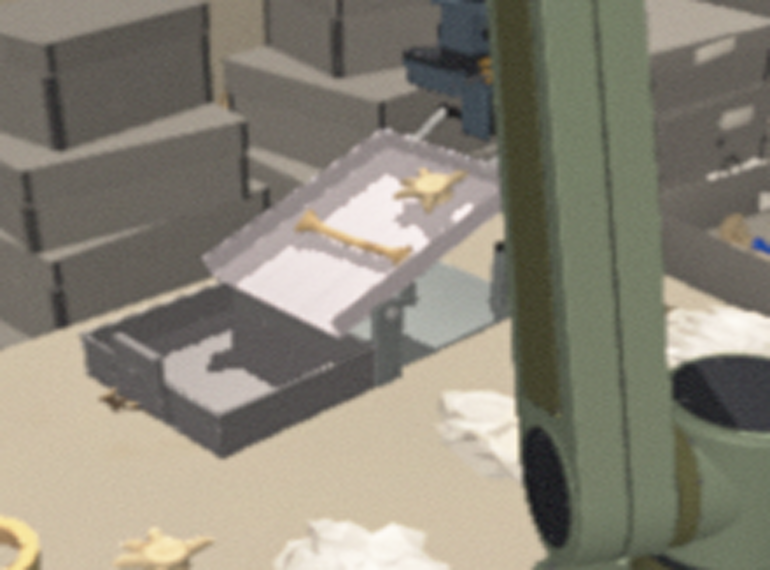

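```bash
python3 -m jog '[[0,0,-0.0032,-0.0061,0,0,0],[0,0,-0.0033,-0.0061,0,0,0],[0,0,-0.0035,-0.006,0,0,0],[0,0,-0.0036,-0.0059,0,0,0],[0,0,-0.0038,-0.0058,0,0,0],[0,0,-0.0039,-0.0057,0,0,0],[0,0,-0.0041,-0.0056,0,0,0],[0,0,-0.0042,-0.0055,0,0,0]]'
python3 - <<'E'
from h import *
f=vision.grab_frame("scene"); cv2.imwrite("pics/s11.png",cv2.resize(f["color"][100:290,220:440],None,fx=3.5,fy=3,interpolation=cv2.INTER_CUBIC))
E
```

```text
time_s: 18.02
ee_pos: [529.2, -239.2, 438.4]
ee_rot: [179.9, -0.0, 2.5]
force: [1.7, 1.4, -4.2]
gripper_width: 13.3
```

View pics/s11.png

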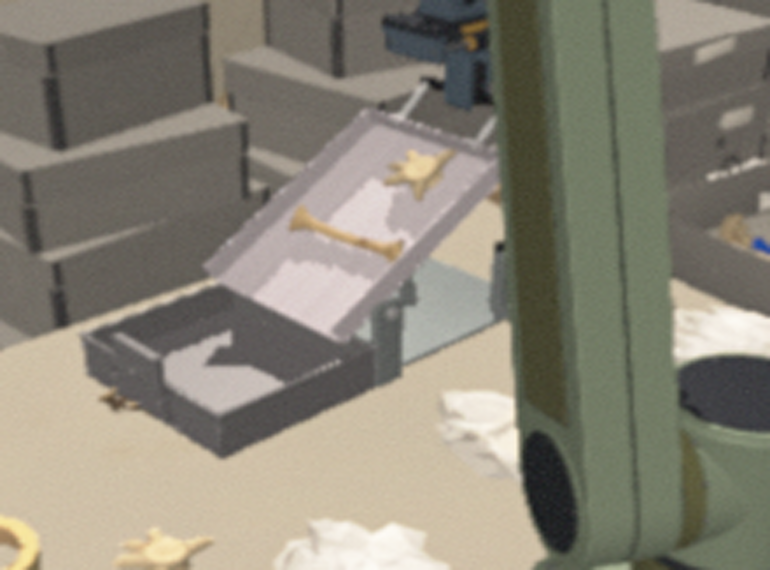

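Still holding at 0.55 rad; continue slowly.

```bash
python3 -m jog '[[0,0,-0.0043,-0.0054,0,0,0],[0,0,-0.0045,-0.0053,0,0,0],[0,0,-0.0046,-0.0052,0,0,0],[0,0,-0.0047,-0.005,0,0,0],[0,0,0,0,0,0,0]]'
python3 - <<'E'
from h import *
f=vision.grab_frame("scene"); cv2.imwrite("pics/s12a.png",cv2.resize(f["color"][100:290,220:440],None,fx=3.5,fy=3,interpolation=cv2.INTER_CUBIC))
E
python3 -m jog '[[0,0,-0.0048,-0.0049,0,0,0],[0,0,-0.005,-0.0048,0,0,0],[0,0,-0.0051,-0.0047,0,0,0],[0,0,-0.0052,-0.0045,0,0,0],[0,0,0,0,0,0,0],[0,0,0,0,0,0,0]]'
python3 - <<'E'
from h import *
f=vision.grab_frame("scene"); cv2.imwrite("pics/s12.png",cv2.resize(f["color"][100:290,220:440],None,fx=3.5,fy=3,interpolation=cv2.INTER_CUBIC))
E
```

```text
time_s: 18.7
ee_pos: [528.3, -221.2, 460.0]
ee_rot: [179.8, -0.1, 2.5]
force: [-0.1, -5.5, 2.3]
gripper_width: 13.6
time_s: 19.5
ee_pos: [527.4, -201.8, 479.1]
ee_rot: [179.7, -0.1, 2.5]
force: [0.4, -6.6, 4.8]
gripper_width: 13.6
```

View pics/s12.png

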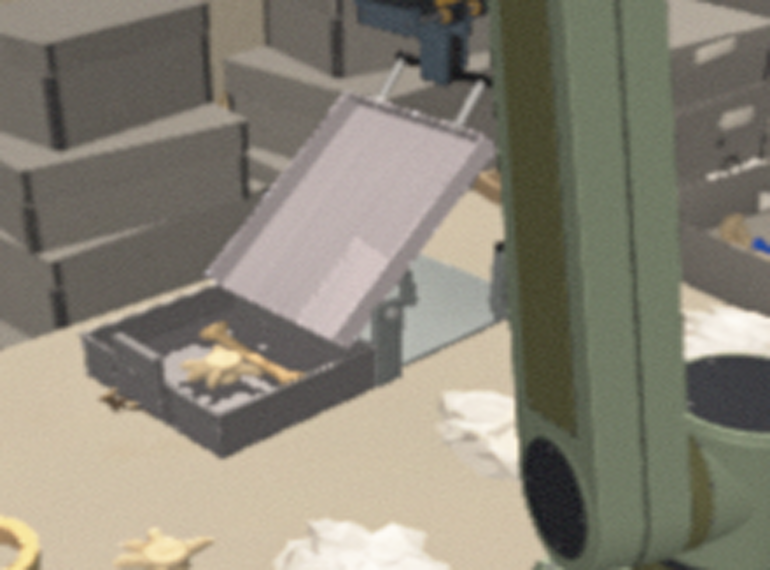

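```bash
python3 -m jog '[[0,0,0.0103,0.0092,0,0,0],[0,0,0.0098,0.0097,0,0,0],[0,0,0.0093,0.0102,0,0,0],[0,0,0.0088,0.0107,0,0,0],[0,0,0.0083,0.0111,0,0,0],[0,0,0.0077,0.0115,0,0,0],[0,0,0.0071,0.0119,0,0,0],[0,0,0.0065,0.0122,0,0,0],[0,0,0.0059,0.0125,0,0,0],[0,0,0.0053,0.0128,0,0,0],[0,0,0,0,0,0,0]]'; python3 -m jog '[[0,0,0.0046,0.013,0,0,0],[0,0,0.004,0.0133,0,0,0],[0,0,0.0033,0.0134,0,0,0],[0,0,0.0013,0.0068,0,0,0],[0,0,0.0013,0.0068,0,0,0],[0,0,0.0005,0.004,0,0,0],[0,0,0,0,0,0,0],[0,0,0,0,0,0,0]]'
```

```text
time_s: 20.92
ee_pos: [531.2, -279.8, 364.1]
ee_rot: [-179.9, 0.1, 2.5]
force: [1.2, -0.7, -1.6]
gripper_width: 12.9
time_s: 21.92
ee_pos: [531.6, -294.3, 308.4]
ee_rot: [-179.9, 0.0, 2.5]
force: [-0.7, 5.9, -2.6]
gripper_width: 13.6
```

```bash
python3 -m jog '[[0,0,0.0005,0.003,0,0,0],[0,0,0.0004,0.003,0,0,0],[0,0,0.0001,0.002,0,0,0],[0,0,0,0,0,0,0]]'; python3 -m jog '[[0,0,0,0.001,0,0,0],[0,0,0,0,0,0,0]]';python3 -m jog '[[0,0,0,0.001,0,0,0],[0,0,0,0,0,0,0]]'
```

```text
time_s: 22.42
ee_pos: [531.6, -295.1, 301.7]
ee_rot: [-179.9, -0.0, 2.5]
force: [-1.9, 5.9, 3.8]
gripper_width: 13.2
time_s: 22.68
ee_pos: [531.5, -295.1, 301.6]
ee_rot: [-179.9, -0.0, 2.5]
force: [-2.9, 6.2, 7.9]
gripper_width: 13.4
time_s: 22.92
ee_pos: [531.4, -295.0, 301.5]
ee_rot: [-180.0, -0.1, 2.5]
force: [-4.1, 8.4, 11.8]
gripper_width: 13.5
```

```bash
python3 -m jog '[[0,0,0,-0.001,0,0,0],[0,0,0,-0.0005,0,0,0],[0,0,0,0,0,0,0]]'; python3 -m jog '[[0.02,0,0,0,0,0,0],[0.035,0,0,0,0,0,0],[0.055,0,0,0,0,0,0],[0.06,0,0,0,0,0,0],[0.06,0,0,-0.02,0,0,0],[0.06,0,0,-0.035,0,0,0],[0.06,0,0,-0.04,0,0,0],[0.06,0,0,-0.04,0,0,0],[0.06,-0.04,0,0,0,0,0],[0.06,-0.04,0,0,0,0,0],[0.06,-0.03,0,0,0,0,0]]'
python3 - <<'E'
from h import *
f=vision.grab_frame("wrist"); cv2.imwrite("pics/w13.png",f["color"])
P=cloud(f)
f=vision.grab_frame("top"); cv2.imwrite("pics/t13.png",cv2.resize(f["color"][130:260,220:420],None,fx=4,fy=4,interpolation=cv2.INTER_CUBIC)); np.save("t13.npy",f,allow_pickle=True)
f=vision.grab_frame("scene"); cv2.imwrite("pics/s13.png",f["color"])
q=P[(P[...,0]>500)&(P[...,0]<580)&(P[...,1]>-310)&(P[...,1]<-280)&(P[...,2]>90)]; print("bar top z",len(q),np.percentile(q[:,2],[50,95]))
E
```

```text
time_s: 23.3
ee_pos: [531.5, -295.1, 301.6]
ee_rot: [-179.9, -0.0, 2.5]
force: [-2.3, 7.1, 5.3]
gripper_width: 13.2
time_s: 24.68
ee_pos: [420.4, -300.6, 435.0]
ee_rot: [180.0, 0.0, 2.5]
force: [0.4, 0.1, -1.0]
gripper_width: 60.2
bar top z 1470 [133.28510323 135.05405192]
```

View pics/w13.png

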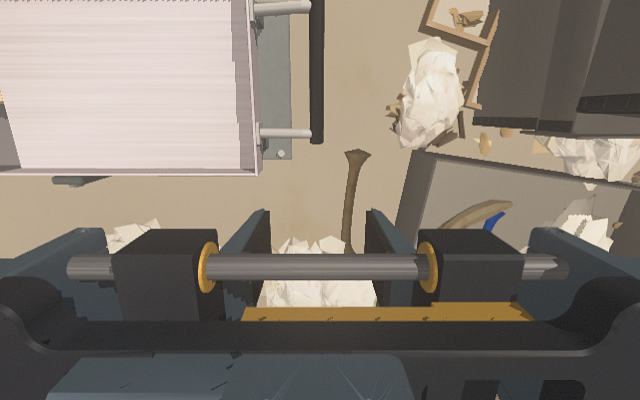

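View pics/t13.png

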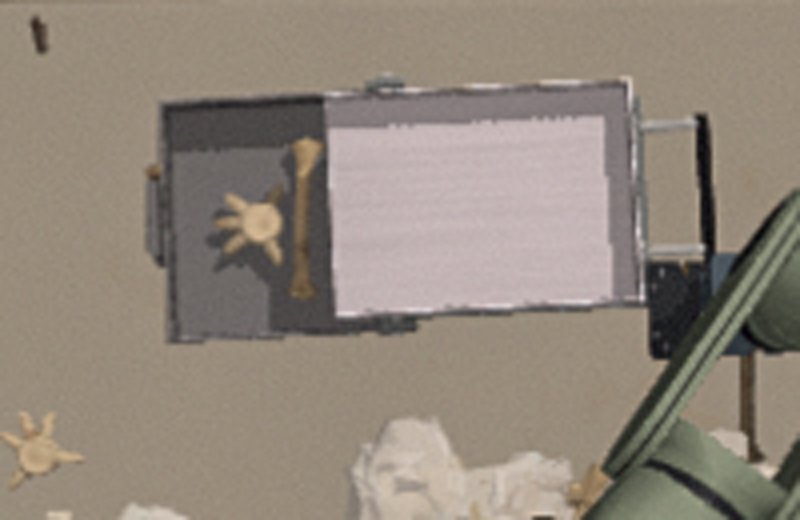

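View pics/s13.png

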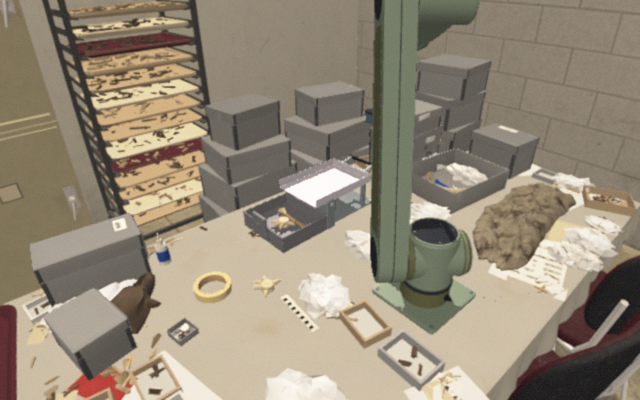

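Run:
```python
from h import *
f=np.load("t13.npy",allow_pickle=True).item()
c=lambda L:[(220+(a-1.5)/4,130+(b-1.5)/4) for a,b in L]
s=np.load("s.npy")
for A,B in [((161,103),(170,342)),((162,104),(170,342))]:
    b,r=fit(f,[(110,95,58),(-110,95,58)],c([A,B]),[515,91,0.04])
    d=b[:2]-s[:2];C,S=np.cos(s[2]),np.sin(s[2]);print(np.degrees(b[2]-s[2]),"bin in stand",C*d[0]+S*d[1],-S*d[0]+C*d[1],r.round(1).tolist())
P0=np.load("P.npy");P=cloud(f)
for c0 in (365,372): print("wall/floor z before/after",[ (P0[r,c0,2].round(0),P[r,c0,2].round(0)) for r in (160,170,180,190)])
print(status.state()["force"].round(1))
```

```text
-0.4535357544743257 bin in stand -0.24581108446109123 112.91505994769447 [[-0.0, -0.2], [0.0, 0.2]]
-0.6842010486647104 bin in stand -1.1058279167146097 112.48292256472025 [[-0.0, -0.4], [0.0, 0.4]]
wall/floor z before/after [(np.float64(104.0), np.float64(96.0)), (np.float64(103.0), np.float64(92.0)), (np.float64(122.0), np.float64(96.0)), (np.float64(104.0), np.float64(95.0))]
wall/floor z before/after [(np.float64(99.0), np.float64(103.0)), (np.float64(101.0), np.float64(102.0)), (np.float64(98.0), np.float64(97.0)), (np.float64(97.0), np.float64(107.0))]
[-0.7 -0.2  0.1]
```

The bin is centred and square against the feet, the tray is level, both specimens are in the bin, and the gripper is clear of everything.

```bash
python3 -c "
from workcell import ticket; print(ticket.job_done())"
```

```text
the job is handed in; nothing more can be done
None
```

The bin stands against the stand's two feet under the lip. The bone and vertebra slid out into it by themselves, and the tray is back on its rests. I handed the job in after about 25 s of robot time.

**What I did:** I drew the bin by its tab until the wrist force showed firm contact with the feet (about 19 N), then let go. I raised the tray by its bar to about 0.75 rad. By then both pieces were in the bin, so I went no higher. I then lowered it until its weight was on the rests and released it.

**Last checks:**
- **Bin:** it is within about 1 mm of centre, at y = 113 mm from the stand origin. The top camera fit puts it 0.5–0.7° off square. The closer wrist camera fit, taken before the tipping, gave about 0.2° or less. That difference is within what I can read off the pictures.
- **Tray:** it is empty and level, with the top of the bar at 134–135 mm, as before.
- **Bystanders:** the spare vertebra, tape, glue bottle and spare bone look unmoved in the pictures.

**Slips and oddities:**
- At the start of the lift I typed one small shift in the wrong column, which moved the gripper 1.9 mm sideways along the bar. I corrected it straight away.
- The bar slipped 2–3 mm in the fingers by the time the tray was back down.
- Small bone shards on the table lie where the bin had to go, so the bin now stands over them. It met no noticeable resistance there, but shards now show beside the tab. I can't say whether they shifted.

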